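# Load the analyser carrier in reverse order

### The job

Move the four reagent bottles from the holders on the grey rack into the black analyser carrier, one bottle to each bay and in reverse order: the bottle that stood nearest the rack's black handle goes in the bay farthest from the carrier's black handle, the next one in the next bay, and so on, so that the bottle farthest from the rack's handle ends nearest the carrier's. Keep every bottle upright throughout, and leave all four standing on the floor of their bays.

Things in the scene. Friction and masses are not known exactly. Their poses are not given: they have to be found in the camera images.
- tall_mid (a point): tall round white plastic bottle with rounded shoulders and a narrow grey cap: body 38 mm in diameter up to 56 mm, cap 26 mm in diameter, 82 mm high overall; mass about 0.06 to 0.12 kg. This point is on its upright axis, half-way up. Its z axis points up. It starts upright in one of the four white holders on the source rack.
- jar_mid (a point): low wide round jar: white body 39 mm in diameter up to 42 mm, broad grey lid 43 mm in diameter above it, 60 mm high overall; mass about 0.06 to 0.12 kg. This point is on its upright axis, half-way up. Its z axis points up. It starts upright in one of the four white holders on the source rack.
- square_mid (a point): square white bottle: body 36 x 36 mm up to 54 mm, its flat sides facing along its own x and y axes, round grey cap 25 mm in diameter, 70 mm high overall; mass about 0.06 to 0.12 kg. This point is on its upright axis, half-way up. Its z axis points up. It starts upright in one of the four white holders on the source rack.
- dropper_mid (a point): round dropper bottle: white body 36 mm in diameter up to 46 mm, above it a pointed grey cone, 78 mm high overall; mass about 0.06 to 0.12 kg. This point is on its upright axis, half-way up. Its z axis points up. It starts upright in one of the four white holders on the source rack.
- holder0: the white single-bottle holder in which the tall bottle stands at the start; the four holders are alike, known by the bottle that stands in them. Open square cup, 66 mm outside, 60 mm inside, 14 mm high, floor 4 mm thick; fixed on the rack. Origin: centre of its underside, axes as the rack's.
- holder1: the white single-bottle holder in which the jar bottle stands at the start; the four holders are alike, known by the bottle that stands in them. Open square cup, 66 mm outside, 60 mm inside, 14 mm high, floor 4 mm thick; fixed on the rack. Origin: centre of its underside, axes as the rack's.
- holder2: the white single-bottle holder in which the square bottle stands at the start; the four holders are alike, known by the bottle that stands in them. Open square cup, 66 mm outside, 60 mm inside, 14 mm high, floor 4 mm thick; fixed on the rack. Origin: centre of its underside, axes as the rack's.
- holder3: the white single-bottle holder in which the dropper bottle stands at the start; the four holders are alike, known by the bottle that stands in them. Open square cup, 66 mm outside, 60 mm inside, 14 mm high, floor 4 mm thick; fixed on the rack. Origin: centre of its underside, axes as the rack's.
- rack: source rack: flat grey tray 76 x 284 x 6 mm, fixed, with the four white holders in a row. Origin: centre of its underside, on the counter. y runs along the row to its black handle (low arch at the +y end, out to 170 mm, 35 mm high), z up. Holders are centred at y = +102, +34, -34, -102 mm, x = 0; the bottles' undersides are 10 mm above the counter.
- carrier: black analyser carrier 76 x 280 mm, fixed, with four empty grey-floored bays. Origin: centre of its underside, on the counter. y runs along the row to its black handle (low arch at the +y end, out to 170 mm, 35 mm high), z up. Bays: centres y = +102, +34, -34, -102 mm, x = 0; 60 x 60 mm inside; floors 10 mm above the counter; the 8 mm thick walls reach 20 mm above it.
Mind the look-alikes: they are no part of the job. Leave any green look-alike of the part that bears square_mid alone.

How it is judged (in metres and radians):
At the end, for the whole second after the job is handed in: Each bottle stands in the bay that reverses its start (1st from the rack's handle -> 4th from the carrier's handle, 2nd -> 3rd, 3rd -> 2nd, 4th -> 1st): within 15 mm of the bay's centre along and across the row, 6 mm of its floor, tilt under 0.1 rad, slower than 0.02 m/s (((y of holder0 in the frame of rack between 0.082 and 0.122 m and y of tall_mid in the frame of carrier between -0.117 and -0.087 m) or (y of holder0 in the frame of rack between 0.014 and 0.054 m and y of tall_mid in the frame of carrier between -0.049 and -0.019 m) or (y of holder0 in the frame of rack between -0.054 and -0.014 m and y of tall_mid in the frame of carrier between 0.019 and 0.049 m) or (y of holder0 in the frame of rack between -0.122 and -0.082 m and y of tall_mid in the frame of carrier between 0.087 and 0.117 m)) and x of tall_mid in the frame of carrier between -0.015 and 0.015 m and z of tall_mid in the frame of carrier between 0.045 and 0.057 m and angle between each of tall_mid, jar_mid, square_mid, dropper_mid's own z axis and vertical below 0.1 rad and linear speed of each of tall, jar, square, dropper below 0.02 m/s and ((y of holder1 in the frame of rack between 0.082 and 0.122 m and y of jar_mid in the frame of carrier between -0.117 and -0.087 m) or (y of holder1 in the frame of rack between 0.014 and 0.054 m and y of jar_mid in the frame of carrier between -0.049 and -0.019 m) or (y of holder1 in the frame of rack between -0.054 and -0.014 m and y of jar_mid in the frame of carrier between 0.019 and 0.049 m) or (y of holder1 in the frame of rack between -0.122 and -0.082 m and y of jar_mid in the frame of carrier between 0.087 and 0.117 m)) and x of jar_mid in the frame of carrier between -0.015 and 0.015 m and z of jar_mid in the frame of carrier between 0.034 and 0.046 m and ((y of holder2 in the frame of rack between 0.082 and 0.122 m and y of square_mid in the frame of carrier between -0.117 and -0.087 m) or (y of holder2 in the frame of rack between 0.014 and 0.054 m and y of square_mid in the frame of carrier between -0.049 and -0.019 m) or (y of holder2 in the frame of rack between -0.054 and -0.014 m and y of square_mid in the frame of carrier between 0.019 and 0.049 m) or (y of holder2 in the frame of rack between -0.122 and -0.082 m and y of square_mid in the frame of carrier between 0.087 and 0.117 m)) and x of square_mid in the frame of carrier between -0.015 and 0.015 m and z of square_mid in the frame of carrier between 0.039 and 0.051 m and ((y of holder3 in the frame of rack between 0.082 and 0.122 m and y of dropper_mid in the frame of carrier between -0.117 and -0.087 m) or (y of holder3 in the frame of rack between 0.014 and 0.054 m and y of dropper_mid in the frame of carrier between -0.049 and -0.019 m) or (y of holder3 in the frame of rack between -0.054 and -0.014 m and y of dropper_mid in the frame of carrier between 0.019 and 0.049 m) or (y of holder3 in the frame of rack between -0.122 and -0.082 m and y of dropper_mid in the frame of carrier between 0.087 and 0.117 m)) and x of dropper_mid in the frame of carrier between -0.015 and 0.015 m and z of dropper_mid in the frame of carrier between 0.043 and 0.055 m); the robot touches nothing.
It fails at once if the tall bottle is tipped by more than 0.6 rad (angle between tall_mid's own z axis and vertical above 0.6 rad).
It fails at once if the jar bottle is tipped by more than 0.6 rad (angle between jar_mid's own z axis and vertical above 0.6 rad).
It fails at once if the square bottle is tipped by more than 0.6 rad (angle between square_mid's own z axis and vertical above 0.6 rad).
It fails at once if the dropper bottle is tipped by more than 0.6 rad (angle between dropper_mid's own z axis and vertical above 0.6 rad).
It also fails if it takes over 120 s, if anything falls off the work surface, if the arm or the gripper's body presses on something with over 40 N, if the wrist force passes 120 N, or if a joint passes its speed limit or range.

### The arm

A 7-joint arm with a two-finger parallel gripper is mounted at the origin on the work surface. World frame = base frame: x ahead of the robot, y to its left, z up, the work surface at z = 0. Lengths are in mm, angles in rad, forces in N, time in s.
With the tool pointing down it reaches from about 400 to 900 mm from the base axis. Payload 5.6 kg.
Tool frame: the origin (TCP) lies midway between the tips of the shut fingers; the grasp point (between the pads) lies 19 mm behind it; z points along the fingers, y is the line along which they close (so a half turn about z gives the same grasp; the last joint's range is limited). The gripper opens to 92 mm and grips with 3 to 60 N. Pads are 20 mm wide; open, the fingers measure 128 mm over their backs; the gripper's body (75 mm by 189 mm) begins 69 mm behind the grasp point.
Start: joints at [-1.27, 0.468, -0.012, 1.603, 0.006, 1.071, -0.056], TCP at [219.135, 611.955, 214.592] pointing down, gripper open.
Joint ranges: [-2.53, 2.53], [-0.31, 2.02], [-1.57, 1.55], [0.28, 2.44], [-1.29, 4.43], [0.15, 1.84], [-2.92, 2.92]. Speed limits (rad/s): [2.57, 2.57, 3.14, 3.14, 3.14, 3.14, 3.14].

### API

Orientations are given as a unit quaternion [w, x, y, z].
In Python, from cell import manip, optics, spotter gives the robot as it stands.
- The arm moves only by the tool send_rows, never from a script. Its argument "series" is a list of rows, each a list of 5 numbers: the shift along the tool's x, y, z in m, then the turn about the tool's z in rad, then the closure, from 0 (fully open) to 1 (shut). In form: [[dx, dy, dz, spin, grip], ...]. A call has 1 to 10 rows; each row shifts and turns the commanded pose from where the row before left it, along the tool's axes as they then stand; what a row does not reach is not made up. A row lasts 1/12 s, in which the tool goes at most 41.7 mm and 7.16 degrees, less where a joint would pass 70% of its speed; a pose out of reach is approached as far as the arm can. A call with a gripper value outside its range is refused whole. The fingers move at their own pace and stop on an object; "force" is the grip in N (left out, the last holds). Time passes only in rows, so rows that do not move let the fingers close. It gives the time, the measured TCP pose, the force, the opening and the grip force at its end, in the units of the state.
- manip.get_obs(): the state, without advancing time (a new reading comes with each control period).
- optics.camera(name): name is "side" or "top"; returns the picture (420x560x3 uint8, blue, green, red); there is no depth.
- optics.camera_info(name): a dict with "K" (3x3 intrinsics, pixels), "rvec" (rotation vector, rad) and "tvec" (3), from world to camera coordinates, as OpenCV has them. Camera axes: x right, y down, z forward; pixel columns grow to the right and rows downward; lengths in mm; the calibration is good to about 2 mm. A picture is of the moment at which its call begins. camera_info takes no time and is no camera call.
- manip.job_done(): hands the job in; it is judged then, once.
Trained networks look in the newest picture that a camera, given by its name, has taken for a name from the list of things; names that differ only in an ending like _2 or _b are one class to them, and where a whole thing is asked for, a point or a joint stands for the part that bears it (a point fixed in the world has none). Each returns a list of dicts, best first, with "p" (0 to 1); they miss things now and then, are a little off and sometimes report something else, mostly with a low value. They report only what shows in the picture. A call takes as long as a camera call. They do not tell look-alikes from the thing itself.
- spotter.boxes_of(camera, label): "xyz" ([x, y, z] in mm, in world coordinates, good to about 4 mm: the middle of the surface that is visible of it).
- spotter.silhouettes(camera, label): "mask" (420x560 bool, what is visible of it).
The state is a dict: "clock": time; "joints": joint angles; "qd": joint speeds; "effort": joint torques, N m; "ee_pos": TCP position; "tcp_rot": TCP orientation; "wrist_force": force on the tool from outside, world axes, zero at the start; "moment": the same for the moment, N m; "gripper_width": opening from 0.0 (shut) to 1.0 (fully open); "gripper_force": force on a finger pad.
Only numpy, scipy, OpenCV 4.12 (cv2) and the standard library are available. Lean on these libraries where they do the work, as an engineer would, in place of code of your own. Each camera call takes 0.05 s, during which the arm holds its last target. There are 200 camera calls.

## Working session

There is one attempt and no reset: what is moved stays moved. The work goes in short steps, Python scripts to look and compute and a tool call to move; the robot and the scene stay as the last step left them, time stands still between calls to the robot, and variables do not carry over. Pictures are saved under pics/ and viewed, at most 14 in all, crops included, and the job is handed in when it is done.

Besides the shell and the picture viewer there is one more tool, called after "Request:" by a JSON object that holds its "fn" and its "kwargs". send_rows: Moves the arm, as the interface text tells. Its arguments: {"type":"object","properties":{"series":{"type":"array","items":{"type":"array","items":{"type":"number"}}},"force":{"type":"number"}},"required":["series"]}

```bash
mkdir -p pics
python3 - <<'E'
from cell import manip, optics, spotter
import cv2
o=manip.get_obs();print({k:o[k] for k in('clock','ee_pos','tcp_rot','gripper_width')})
for c in('side','top'):
    cv2.imwrite(f'pics/{c}0.png',optics.camera(c)); print(c,optics.camera_info(c))
    for l in('tall_mid','jar_mid','square_mid','dropper_mid','rack','carrier','holder0'):
        print(c,l,[([round(v) for v in d['xyz']],round(d['p'],2)) for d in spotter.boxes_of(c,l)])
E
```

```text
{'clock': 0.0, 'ee_pos': array([218.97186249, 611.39639005, 213.65970006]), 'tcp_rot': array([-7.90365786e-05,  1.71071289e-01,  9.85258272e-01, -8.63570045e-04]), 'gripper_width': 0.9982729183145083}
side {'K': array([[383.01923025,   0.        , 281.56927102],
       [  0.        , 383.01923025, 210.34614098],
       [  0.        ,   0.        ,   1.        ]]), 'rvec': array([ 0.44195363, -2.49316308,  1.49684659]), 'tvec': array([579.06140063, 175.48000496, 464.71935701])}
side tall_mid [([640, 107, 59], 0.57), ([629, 93, 14], 0.38)]
side jar_mid [([639, -48, 12], 0.7), ([640, 175, 62], 0.56)]
side square_mid [([830, 8, 50], 0.94), ([766, 76, 40], 0.78), ([644, 42, 56], 0.63)]
side dropper_mid [([653, -31, 60], 0.77)]
side rack [([621, 201, 8], 0.97)]
side carrier [([465, 49, 16], 0.95)]
side holder0 [([632, 90, 17], 0.75), ([636, 21, 13], 0.64), ([634, 177, 11], 0.63), ([640, -50, 11], 0.49)]
top {'K': array([[481.94562735,   0.        , 282.99385298],
       [  0.        , 481.94562735, 205.201751  ],
       [  0.        ,   0.        ,   1.        ]]), 'rvec': array([ 2.15661946, -2.17350793,  0.12244208]), 'tvec': array([-14.75809494, 631.34774799, 752.68550071])}
top tall_mid [([643, 86, 70], 0.57)]
top jar_mid [([645, 158, 74], 0.83)]
top square_mid [([827, -5, 51], 0.91), ([650, 29, 65], 0.88), ([765, 66, 57], 0.63)]
top dropper_mid [([657, -38, 69], 0.89)]
top rack [([633, 117, 6], 0.84)]
top carrier [([467, 13, 10], 0.92)]
top holder0 [([663, -30, 12], 0.89), ([627, 154, 12], 0.69), ([651, 95, 10], 0.64), ([658, 16, 8], 0.58)]
```

View pics/side0.png

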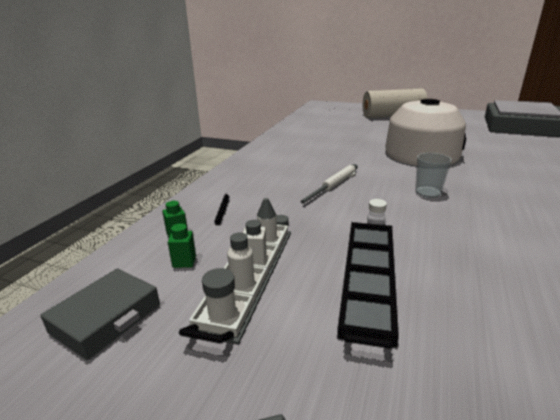

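View pics/top0.png

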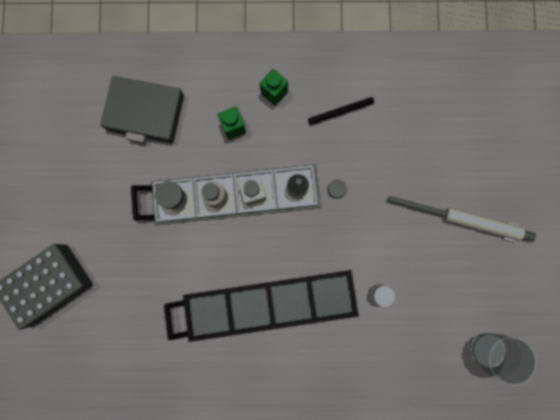

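The rack row from its handle is jar (170,195), tall (212,193), square (251,190), dropper (297,186). The carrier bays lie from (209,315) near its handle to (332,296). The candidates for square are white (251,190), green (232,122) and green (274,85). The white one, standing in the rack, fits. I'll confirm it in an enlarged crop.

Run:
```python
import cv2
i=cv2.imread('pics/top0.png')[155:350,120:370]
cv2.imwrite('pics/crop0.png',cv2.resize(cv2.convertScaleAbs(i,alpha=1.5),None,fx=3,fy=3,interpolation=cv2.INTER_CUBIC))
```

```text
(no output)
```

View pics/crop0.png

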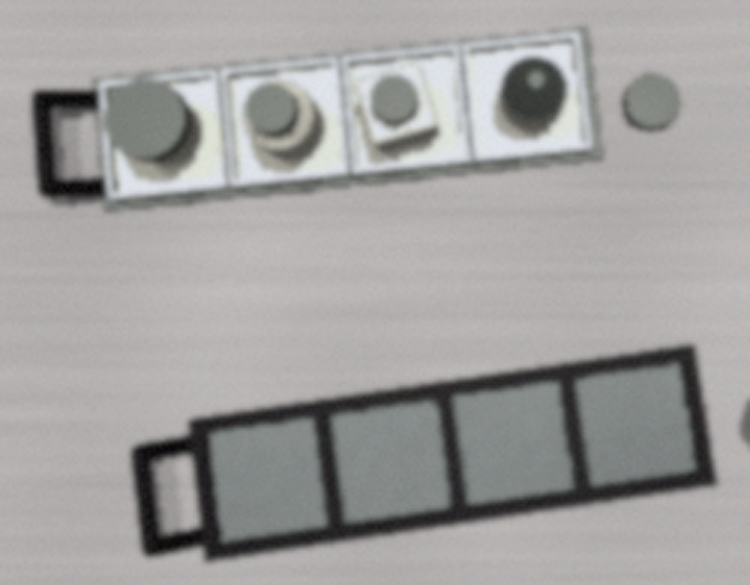

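The crop confirms it: the white square bottle is third from the rack's handle, at crop (396,103). I'll now turn the crop pixels into poses.

```bash
cat > h.py <<'E'
import numpy as np, cv2
from cell import manip, optics, spotter
def ray(c,uv,z):
    I=optics.camera_info(c);R=cv2.Rodrigues(np.array(I['rvec']))[0];C=-R.T@np.array(I['tvec'])
    d=R.T@np.linalg.inv(I['K'])@np.array([*uv,1.]);return (C+d*(z-C[2])/d[2])[:2]
def cr(p,z): return ray('top',(np.array(p)+.5)/3-.5+[120,155],z)
def fit(obj,w):
    obj=np.array(obj,float);w=np.array(w);a=obj-obj.mean(0);b=w-w.mean(0)
    th=np.arctan2((a[:,0]*b[:,1]-a[:,1]*b[:,0]).sum(),(a*b).sum());R=np.array([[np.cos(th),-np.sin(th)],[np.sin(th),np.cos(th)]])
    t=w.mean(0)-R@obj.mean(0);return th,R,t,np.abs(obj@R.T+t-w).max()
def tool(o=None):
    from scipy.spatial.transform import Rotation as Ro
    o=o or manip.get_obs();q=o['tcp_rot'];return np.array(o['ee_pos']),Ro.from_quat([q[1],q[2],q[3],q[0]]).as_matrix()
E
python3 - <<'E'
from h import *
L=lambda x,y:[[x,y],[x,-y],[-x,-y],[-x,y]]
C=[cr(p,20) for p in[(192,422),(693,347),(715,482),(207,558)]]
K=[cr(p,6) for p in[(95,78),(586,28),(602,157),(107,209)]]
for n,o,w in(('car',L(38,140),C),('rack',L(38,142),K)):
    th,R,t,e=fit(o,w);print(n,th,t.round(1),'res',e.round(1));print([(R@[0,y]+t).round(1).tolist() for y in(102,34,-34,-102)])
for n,p,z in(('jar',(146,119),70),('tall',(271,107),92),('sq',(394,100),80),('drop',(538,76),88)):print(n,cr(p,z).round(1))
d=cr((438,124),64)-cr((372,143),64);print('sq edge ang',np.degrees(np.arctan2(d[1],d[0])),np.hypot(*d))
p,T=tool();print(p,'tool y ang',np.degrees(np.arctan2(T[1,1],T[0,1])))
E
```

```text
car 0.13783194300115043 [469.1   1.9] res 2.3
[[455.1, 103.0], [464.4, 35.6], [473.8, -31.7], [483.1, -99.1]]
rack 0.09727619307471556 [654.5  60.5] res 2.3
[[644.6, 162.0], [651.2, 94.4], [657.8, 26.7], [664.4, -41.0]]
jar [645.8 159.7]
tall [648.5  91.3]
sq [653.4  29.7]
drop [664.  -44.4]
sq edge ang -74.23590383670668 36.04783857775876
[219.13226757 611.96500427 214.60529076] tool y ang 70.29897377421446
```

Request:
{"fn": "send_rows", "kwargs": {"series": [[0,0,0,0.113,0],[0,0,0,0.113,0],[0,0,0,0.113,0],[0,0,0,0.113,0],[0,0,0,0.113,0],[0,0,0,0.113,0],[0,0,0,0.113,0],[0,0,0,0.113,0],[0,0,0,0.113,0],[0,0,0,0.113,0]], "force": 20}}

```text
clock: 1.63
ee_pos: [219.1, 612.0, 214.6]
tcp_rot: [-0.0, 0.674, 0.739, 0.0]
wrist_force: [0.2, -0.1, -0.8]
gripper_width: 0.999
gripper_force: 0.0
```

Request:
{"fn": "send_rows", "kwargs": {"series": [[-0.0246,0.019,0,0,0],[-0.0246,0.019,0,0,0],[-0.0246,0.019,0,0,0],[-0.0246,0.019,0,0,0],[-0.0246,0.019,0,0,0],[-0.0246,0.019,0,0,0],[-0.0246,0.019,0,0,0],[-0.0246,0.019,0,0,0],[-0.0246,0.019,0,0,0],[-0.0246,0.019,0,0,0]]}}

```text
clock: 2.47
ee_pos: [432.9, 384.4, 214.8]
tcp_rot: [-0.0, 0.672, 0.741, 0.0]
wrist_force: [0.6, 0.7, 0.4]
gripper_width: 1.004
gripper_force: 0.0
```

Request:
{"fn": "send_rows", "kwargs": {"series": [[-0.0246,0.019,0,0,0],[-0.0246,0.019,0,0,0],[-0.0246,0.019,0,0,0],[-0.0246,0.019,0,0,0],[-0.0246,0.019,0,0,0],[-0.0246,0.019,0,0,0],[-0.0246,0.019,0,0,0],[-0.0246,0.019,0,0,0],[-0.0246,0.019,0,0,0],[-0.0246,0.019,0,0,0],[0,0,0,0,0],[0,0,0,0,0]]}}

```text
$.series: bad value
```

Request:
{"fn": "send_rows", "kwargs": {"series": [[-0.0246,0.019,0,0,0],[-0.0246,0.019,0,0,0],[-0.0246,0.019,0,0,0],[-0.0246,0.019,0,0,0],[-0.0246,0.019,0,0,0],[-0.0246,0.019,0,0,0],[-0.0246,0.019,0,0,0],[-0.0246,0.019,0,0,0],[-0.0246,0.019,0,0,0],[-0.0246,0.019,0,0,0]]}}

```text
clock: 3.3
ee_pos: [645.9, 158.0, 214.7]
tcp_rot: [-0.0, 0.672, 0.741, 0.0]
wrist_force: [0.0, 0.5, 0.5]
gripper_width: 1.0
gripper_force: 0.0
```

Run:
```python
from h import *
for c in('side','top'):cv2.imwrite(f'pics/{c}1.png',optics.camera(c))
a=cv2.imread('pics/side1.png')[130:350,150:330];b=cv2.imread('pics/top1.png')[110:330,120:350]
cv2.imwrite('pics/v1.png',cv2.resize(np.hstack([a,b]),None,fx=1.9,fy=1.9,interpolation=cv2.INTER_CUBIC))
p,T=tool();print(p,T.round(3).tolist())
```

```text
[648.06434263 152.51625647 214.72837344] [[-0.089, 0.996, 0.002], [0.996, 0.089, -0.004], [-0.004, 0.002, -1.0]]
```

View pics/v1.png

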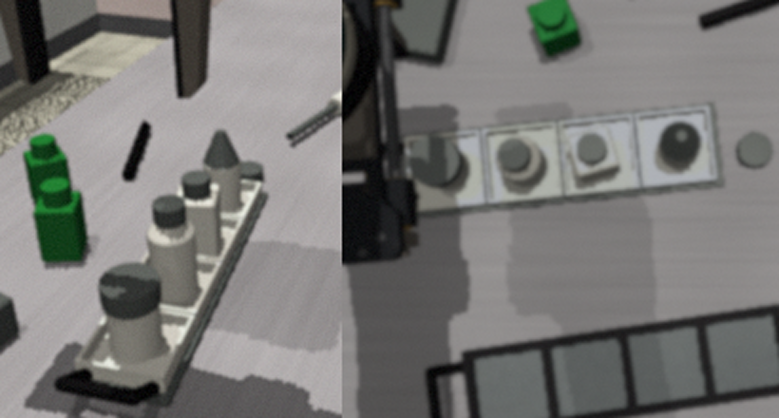

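The picture shows all four bottles still standing in the rack and the gripper above the jar. I'll re-read the pose now that it has settled.

Request:
{"fn": "send_rows", "kwargs": {"series": [[0,0,0,0,0],[0,0,0,0,0],[0,0,0,0,0]]}}

```text
clock: 3.65
ee_pos: [644.1, 160.9, 214.5]
tcp_rot: [-0.001, 0.671, 0.741, 0.0]
wrist_force: [0.0, -0.5, -0.5]
gripper_width: 1.0
gripper_force: 0.0
```

Run:
```python
from h import *
p,T=tool();print(p,T.round(4).tolist())
```

```text
[644.06901477 160.94085894 214.51130895] [[-0.0992, 0.9951, -0.0007], [0.9951, 0.0992, 0.001], [0.0011, -0.0006, -1.0]]
```

Request:
{"fn": "send_rows", "kwargs": {"series": [[0,0,0.015,0,0],[0,0,0.025,0,0],[0,0,0.025,0,0],[0,0,0.025,0,0],[0,0,0.025,0,0],[0,0,0.02,0,0],[0,0,0.015,0,0],[0,0,0.013,0,0],[0,0,0.007,0,0],[0,0,0.003,0,0]]}}

```text
clock: 4.48
ee_pos: [644.5, 159.5, 40.8]
tcp_rot: [-0.0, 0.672, 0.741, -0.0]
wrist_force: [-0.4, 0.1, 0.6]
gripper_width: 0.996
gripper_force: 0.0
```

Request:
{"fn": "send_rows", "kwargs": {"series": [[0,0,0,0,0],[0,0,0,0,0.3],[0,0,0,0,0.5],[0,0,0,0,0.7],[0,0,0,0,0.8],[0,0,0,0,1],[0,0,0,0,1],[0,0,0,0,1],[0,0,0,0,1],[0,0,0,0,1]], "force": 15}}

```text
clock: 5.32
ee_pos: [645.1, 159.1, 41.7]
tcp_rot: [0.0, 0.672, 0.741, 0.0]
wrist_force: [0.5, 0.9, 0.3]
gripper_width: 0.458
gripper_force: 15.0
```

Request:
{"fn": "send_rows", "kwargs": {"series": [[0,0,-0.005,0,1],[0,0,-0.01,0,1],[0,0,-0.015,0,1],[0,0,-0.02,0,1],[0,0,-0.02,0,1],[0,0,-0.02,0,1],[0,0,-0.015,0,1],[0,0,-0.01,0,1],[0,0,-0.005,0,1],[0,0,0,0,1]]}}

```text
clock: 6.15
ee_pos: [645.6, 159.2, 163.4]
tcp_rot: [0.001, 0.672, 0.741, 0.001]
wrist_force: [-0.1, -0.1, -1.4]
gripper_width: 0.465
gripper_force: 15.0
```

Request:
{"fn": "send_rows", "kwargs": {"series": [[-0.005,-0.004,0,0,1],[-0.012,-0.009,0,0,1],[-0.018,-0.014,0,0,1],[-0.02,-0.0155,0,0,1],[-0.02,-0.0155,0,0,1],[-0.02,-0.0155,0,0,1],[-0.02,-0.0155,0,0,1],[-0.02,-0.0155,0,0,1],[-0.02,-0.0155,0,0,1],[-0.02,-0.0155,0,0,1]]}}

```text
clock: 6.98
ee_pos: [525.0, -29.6, 160.5]
tcp_rot: [-0.001, 0.672, 0.74, -0.001]
wrist_force: [-0.3, -0.8, -0.4]
gripper_width: 0.459
gripper_force: 15.0
```

Request:
{"fn": "send_rows", "kwargs": {"series": [[-0.02,-0.0155,0,0,1],[-0.018,-0.014,0,0,1],[-0.014,-0.0105,0,0,1],[-0.009,-0.007,0,0,1],[-0.0048,-0.004,0,0,1],[-0.001,-0.0001,0,0,1],[0,0,0,0,1],[0,0,0,0,1],[0,0,0,0,1]]}}

```text
clock: 7.73
ee_pos: [483.1, -98.7, 161.4]
tcp_rot: [-0.0, 0.671, 0.741, 0.0]
wrist_force: [0.7, 0.1, -0.5]
gripper_width: 0.462
gripper_force: 15.0
```

Request:
{"fn": "send_rows", "kwargs": {"series": [[0,0,0.005,0,1],[0,0,0.012,0,1],[0,0,0.018,0,1],[0,0,0.02,0,1],[0,0,0.02,0,1],[0,0,0.018,0,1],[0,0,0.012,0,1],[0,0,0.008,0,1],[0,0,0.004,0,1],[0,0,0.002,0,1]]}}

```text
clock: 8.57
ee_pos: [482.6, -99.5, 42.1]
tcp_rot: [-0.0, 0.672, 0.741, -0.0]
wrist_force: [-0.9, -0.3, -1.0]
gripper_width: 0.463
gripper_force: 15.0
```

Request:
{"fn": "send_rows", "kwargs": {"series": [[0,0,0,0,1],[0,0,0,0,1],[0,0,0,0,0.45],[0,0,0,0,0.3],[0,0,0,0,0.15],[0,0,0,0,0],[0,0,0,0,0],[0,0,0,0,0],[0,0,-0.005,0,0],[0,0,-0.01,0,0]]}}

```text
clock: 9.4
ee_pos: [481.8, -99.6, 57.3]
tcp_rot: [-0.001, 0.672, 0.74, -0.001]
wrist_force: [-0.6, 0.4, -0.1]
gripper_width: 0.994
gripper_force: 0.0
```

Request:
{"fn": "send_rows", "kwargs": {"series": [[0,0,-0.015,0,0],[0,0,-0.02,0,0],[0,0,-0.025,0,0],[0,0,-0.02,0,0],[0,0,-0.015,0,0],[0,0,-0.01,0,0]]}}

```text
clock: 9.9
ee_pos: [483.5, -99.9, 165.1]
tcp_rot: [0.001, 0.672, 0.74, 0.001]
wrist_force: [0.6, 0.2, -0.2]
gripper_width: 1.0
gripper_force: 0.0
```

Request:
{"fn": "send_rows", "kwargs": {"series": [[0.004,0.004,0,0,0],[0.009,0.0095,0,0,0],[0.0125,0.013,0,0,0],[0.0145,0.0155,0,0,0],[0.0145,0.0155,0,0,0],[0.0145,0.0155,0,0,0],[0.0145,0.0155,0,0,0],[0.0145,0.0155,0,0,0],[0.0145,0.0155,0,0,0],[0.0145,0.0155,0,0,0]]}}

```text
clock: 10.73
ee_pos: [604.9, 42.1, 160.7]
tcp_rot: [-0.001, 0.672, 0.741, -0.001]
wrist_force: [1.4, -0.7, 1.0]
gripper_width: 1.002
gripper_force: 0.0
```

Request:
{"fn": "send_rows", "kwargs": {"series": [[0.0145,0.0155,0,0,0],[0.0125,0.013,0,0,0],[0.009,0.0095,0,0,0],[0.006,0.006,0,0,0],[0.0035,0.0035,0,0,0],[0.0009,0.0006,0,0,0],[0,0,0,0,0],[0,0,0,0,0],[0,0,0,0,0]]}}

```text
clock: 11.48
ee_pos: [647.8, 89.7, 162.7]
tcp_rot: [0.0, 0.672, 0.74, -0.0]
wrist_force: [0.1, -0.5, 0.7]
gripper_width: 1.003
gripper_force: 0.0
```

Run:
```python
from h import *
for c in('side','top'):cv2.imwrite(f'pics/{c}2.png',optics.camera(c))
a=cv2.imread('pics/side2.png')[150:370,150:410];b=cv2.imread('pics/top2.png')[150:370,170:370]
cv2.imwrite('pics/v2.png',cv2.resize(np.hstack([a,b]),None,fx=1.7,fy=1.7,interpolation=cv2.INTER_CUBIC))
for c in('side','top'):print([([round(v) for v in d['xyz']],round(d['p'],2)) for d in spotter.boxes_of(c,'jar_mid')])
```

```text
[([478, -80, 55], 0.9)]
[([483, -95, 72], 0.81), ([655, -38, 67], 0.22)]
```

View pics/v2.png

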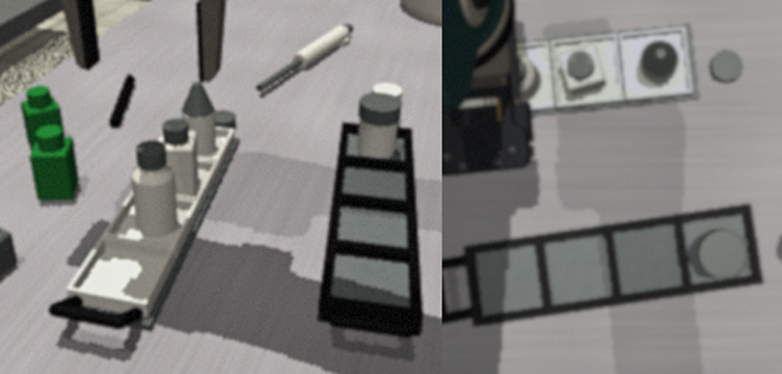

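The jar stands upright, centred in the farthest bay (view px 720,253). Next is the tall bottle.

Request:
{"fn": "send_rows", "kwargs": {"series": [[0,0,0.01,0,0],[0,0,0.018,0,0],[0,0,0.022,0,0],[0,0,0.022,0,0],[0,0,0.02,0,0],[0,0,0.016,0,0],[0,0,0.012,0,0],[0,0,0.008,0,0],[0,0,0.005,0,0],[0,0,0.002,0,0]]}}

```text
clock: 12.52
ee_pos: [648.0, 90.5, 27.0]
tcp_rot: [-0.0, 0.672, 0.741, -0.0]
wrist_force: [0.6, 0.6, 0.2]
gripper_width: 0.997
gripper_force: 0.0
```

Request:
{"fn": "send_rows", "kwargs": {"series": [[0,0,0,0,0],[0,0,0,0,0.3],[0,0,0,0,0.5],[0,0,0,0,0.7],[0,0,0,0,0.8],[0,0,0,0,1],[0,0,0,0,1],[0,0,0,0,1],[0,0,0,0,1],[0,0,0,0,1]]}}

```text
clock: 13.35
ee_pos: [648.2, 90.6, 27.6]
tcp_rot: [0.0, 0.672, 0.741, 0.0]
wrist_force: [0.4, 0.2, 1.2]
gripper_width: 0.409
gripper_force: 15.0
```

Request:
{"fn": "send_rows", "kwargs": {"series": [[0,0,-0.005,0,1],[0,0,-0.01,0,1],[0,0,-0.015,0,1],[0,0,-0.02,0,1],[0,0,-0.02,0,1],[0,0,-0.02,0,1],[0,0,-0.015,0,1],[0,0,-0.01,0,1],[0,0,-0.005,0,1],[0,0,0,0,1]]}}

```text
clock: 14.18
ee_pos: [648.8, 90.8, 149.4]
tcp_rot: [0.001, 0.672, 0.741, 0.001]
wrist_force: [-0.5, -0.1, -1.9]
gripper_width: 0.409
gripper_force: 15.0
```

Request:
{"fn": "send_rows", "kwargs": {"series": [[-0.0025,-0.004,0,0,1],[-0.0055,-0.0095,0,0,1],[-0.0075,-0.013,0,0,1],[-0.0088,-0.0155,0,0,1],[-0.0088,-0.0155,0,0,1],[-0.0088,-0.0155,0,0,1],[-0.0088,-0.0155,0,0,1],[-0.0088,-0.0155,0,0,1],[-0.0088,-0.0155,0,0,1],[-0.0088,-0.0155,0,0,1]]}}

```text
clock: 15.02
ee_pos: [519.2, 0.1, 146.5]
tcp_rot: [-0.001, 0.672, 0.741, -0.001]
wrist_force: [0.8, -0.5, -1.8]
gripper_width: 0.41
gripper_force: 15.0
```

Request:
{"fn": "send_rows", "kwargs": {"series": [[-0.0088,-0.0155,0,0,1],[-0.007,-0.013,0,0,1],[-0.005,-0.0095,0,0,1],[-0.004,-0.0065,0,0,1],[-0.0025,-0.0045,0,0,1],[-0.0011,-0.0018,0,0,1],[0,0,0,0,1],[0,0,0,0,1],[0,0,0,0,1]]}}

```text
clock: 15.77
ee_pos: [473.9, -32.0, 147.6]
tcp_rot: [0.0, 0.672, 0.741, 0.0]
wrist_force: [1.1, 0.1, -0.8]
gripper_width: 0.41
gripper_force: 15.0
```

Request:
{"fn": "send_rows", "kwargs": {"series": [[0,0,0.005,0,1],[0,0,0.012,0,1],[0,0,0.018,0,1],[0,0,0.02,0,1],[0,0,0.02,0,1],[0,0,0.018,0,1],[0,0,0.012,0,1],[0,0,0.008,0,1],[0,0,0.004,0,1],[0,0,0.002,0,1]]}}

```text
clock: 16.6
ee_pos: [473.4, -32.4, 28.1]
tcp_rot: [-0.0, 0.672, 0.741, -0.0]
wrist_force: [-0.3, -0.7, -1.8]
gripper_width: 0.41
gripper_force: 15.0
```

Request:
{"fn": "send_rows", "kwargs": {"series": [[0,0,0,0,1],[0,0,0,0,1],[0,0,0,0,0.45],[0,0,0,0,0.3],[0,0,0,0,0.15],[0,0,0,0,0],[0,0,0,0,0],[0,0,0,0,0],[0,0,-0.005,0,0],[0,0,-0.01,0,0]]}}

```text
clock: 17.43
ee_pos: [472.5, -32.4, 43.3]
tcp_rot: [-0.001, 0.672, 0.74, -0.001]
wrist_force: [0.4, -0.4, 0.3]
gripper_width: 0.969
gripper_force: 0.0
```

Request:
{"fn": "send_rows", "kwargs": {"series": [[0,0,-0.015,0,0],[0,0,-0.02,0,0],[0,0,-0.025,0,0],[0,0,-0.025,0,0],[0,0,-0.02,0,0],[0,0,-0.01,0,0],[0,0,-0.005,0,0]]}}

```text
clock: 18.02
ee_pos: [474.2, -32.3, 165.6]
tcp_rot: [0.001, 0.672, 0.741, 0.001]
wrist_force: [0.2, -0.3, 0.5]
gripper_width: 1.001
gripper_force: 0.0
```

Request:
{"fn": "send_rows", "kwargs": {"series": [[0.001,0.004,0,0,0],[0.0022,0.0095,0,0,0],[0.003,0.013,0,0,0],[0.0037,0.0155,0,0,0],[0.0037,0.0155,0,0,0],[0.0037,0.0155,0,0,0],[0.0037,0.0155,0,0,0],[0.0037,0.0155,0,0,0],[0.0037,0.0155,0,0,0],[0.0037,0.0155,0,0,0]]}}

```text
clock: 18.85
ee_pos: [605.2, 13.3, 161.4]
tcp_rot: [-0.001, 0.672, 0.741, -0.001]
wrist_force: [-0.2, 0.3, 0.4]
gripper_width: 0.997
gripper_force: 0.0
```

Request:
{"fn": "send_rows", "kwargs": {"series": [[0.0037,0.0155,0,0,0],[0.003,0.013,0,0,0],[0.0022,0.0095,0,0,0],[0.0015,0.0065,0,0,0],[0.001,0.004,0,0,0],[0.0002,0.0012,0,0,0],[0,0,0,-0.06,0],[0,0,0,-0.06,0],[0,0,0,-0.058,0],[0,0,0,0,0]]}}

```text
clock: 19.68
ee_pos: [652.5, 28.7, 163.6]
tcp_rot: [-0.0, 0.603, 0.798, 0.0]
wrist_force: [-0.1, -0.3, 1.1]
gripper_width: 1.001
gripper_force: 0.0
```

Run:
```python
from h import *
for c in('side','top'):cv2.imwrite(f'pics/{c}3.png',optics.camera(c))
a=cv2.imread('pics/side3.png')[150:370,150:410];b=cv2.imread('pics/top3.png')[150:370,170:370]
cv2.imwrite('pics/v3.png',cv2.resize(np.hstack([a,b]),None,fx=1.7,fy=1.7,interpolation=cv2.INTER_CUBIC))
print([([round(v) for v in d['xyz']],round(d['p'],2)) for d in spotter.boxes_of('side','square_mid')])
```

```text
[([830, 8, 47], 0.86), ([770, 78, 40], 0.7), ([648, 47, 48], 0.56)]
```

View pics/v3.png

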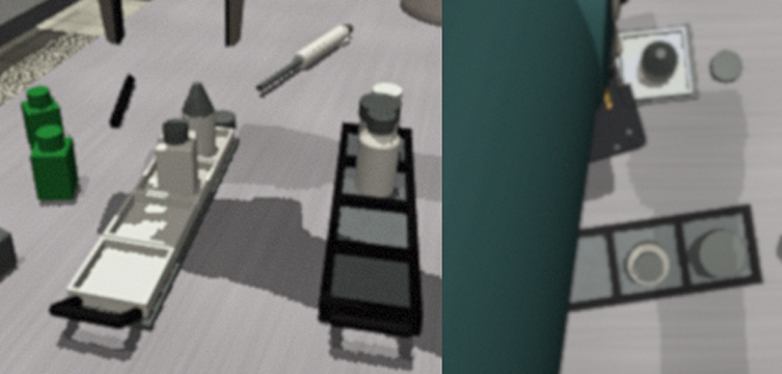

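The tall bottle stands in the third bay (view px 648,265), beside the jar. I'm now over the white square bottle (178,160).

Request:
{"fn": "send_rows", "kwargs": {"series": [[0,0,0.01,0,0],[0,0,0.018,0,0],[0,0,0.022,0,0],[0,0,0.022,0,0],[0,0,0.02,0,0],[0,0,0.016,0,0],[0,0,0.012,0,0],[0,0,0.008,0,0],[0,0,0.005,0,0],[0,0,0.003,0,0]]}}

```text
clock: 20.67
ee_pos: [653.0, 28.9, 27.1]
tcp_rot: [-0.0, 0.604, 0.797, -0.0]
wrist_force: [0.5, 0.1, -0.2]
gripper_width: 1.003
gripper_force: 0.0
```

Request:
{"fn": "send_rows", "kwargs": {"series": [[0,0,0,0,0],[0,0,0,0,0.3],[0,0,0,0,0.5],[0,0,0,0,0.7],[0,0,0,0,0.8],[0,0,0,0,1],[0,0,0,0,1],[0,0,0,0,1],[0,0,0,0,1],[0,0,0,0,1]]}}

```text
clock: 21.5
ee_pos: [653.1, 29.0, 27.7]
tcp_rot: [0.0, 0.604, 0.797, 0.0]
wrist_force: [1.3, 0.8, 0.8]
gripper_width: 0.392
gripper_force: 15.0
```

Request:
{"fn": "send_rows", "kwargs": {"series": [[0,0,-0.005,0,1],[0,0,-0.01,0,1],[0,0,-0.015,0,1],[0,0,-0.02,0,1],[0,0,-0.02,0,1],[0,0,-0.02,0,1],[0,0,-0.015,0,1],[0,0,-0.01,0,1],[0,0,-0.005,0.09,1],[0,0,0,0.088,1]]}}

```text
clock: 22.33
ee_pos: [654.0, 28.9, 150.4]
tcp_rot: [0.001, 0.674, 0.739, 0.002]
wrist_force: [0.5, -0.0, -1.3]
gripper_width: 0.387
gripper_force: 15.0
```

Request:
{"fn": "send_rows", "kwargs": {"series": [[0.0005,-0.004,0,0,1],[0.0012,-0.0095,0,0,1],[0.0017,-0.013,0,0,1],[0.002,-0.0155,0,0,1],[0.002,-0.0155,0,0,1],[0.002,-0.0155,0,0,1],[0.002,-0.0155,0,0,1],[0.002,-0.0155,0,0,1],[0.002,-0.0155,0,0,1],[0.002,-0.0155,0,0,1]]}}

```text
clock: 23.17
ee_pos: [515.6, 33.3, 147.7]
tcp_rot: [-0.0, 0.671, 0.741, -0.0]
wrist_force: [-1.3, -0.9, -0.6]
gripper_width: 0.39
gripper_force: 15.0
```

Request:
{"fn": "send_rows", "kwargs": {"series": [[0.002,-0.0155,0,0,1],[0.0017,-0.013,0,0,1],[0.0013,-0.0095,0,0,1],[0.001,-0.007,0,0,1],[0.0006,-0.005,0,0,1],[0.0002,-0.0025,0,0,1],[0,0,0,0,1],[0,0,0,0,1],[0,0,0,0,1]]}}

```text
clock: 23.92
ee_pos: [464.6, 34.9, 147.6]
tcp_rot: [0.0, 0.672, 0.741, 0.0]
wrist_force: [-0.6, -0.2, -1.1]
gripper_width: 0.392
gripper_force: 15.0
```

Request:
{"fn": "send_rows", "kwargs": {"series": [[0,0,0.005,0,1],[0,0,0.012,0,1],[0,0,0.018,0,1],[0,0,0.02,0,1],[0,0,0.02,0,1],[0,0,0.018,0,1],[0,0,0.012,0,1],[0,0,0.008,0,1],[0,0,0.004,0,1],[0,0,0.002,0,1]]}}

```text
clock: 24.75
ee_pos: [464.0, 34.8, 28.0]
tcp_rot: [-0.0, 0.672, 0.74, -0.0]
wrist_force: [-0.1, -0.1, -0.6]
gripper_width: 0.388
gripper_force: 15.0
```

Request:
{"fn": "send_rows", "kwargs": {"series": [[0,0,0,0,1],[0,0,0,0,1],[0,0,0,0,0.45],[0,0,0,0,0.3],[0,0,0,0,0.15],[0,0,0,0,0],[0,0,0,0,0],[0,0,0,0,0],[0,0,-0.005,0,0],[0,0,-0.01,0,0]]}}

```text
clock: 25.58
ee_pos: [463.2, 34.7, 43.4]
tcp_rot: [-0.001, 0.672, 0.74, -0.001]
wrist_force: [-0.0, 1.3, 0.2]
gripper_width: 0.95
gripper_force: 0.0
```

Request:
{"fn": "send_rows", "kwargs": {"series": [[0,0,-0.015,0,0],[0,0,-0.02,0,0],[0,0,-0.025,0,0],[0,0,-0.025,0,0],[0,0,-0.02,0,0],[0,0,-0.01,0,0],[0,0,-0.005,0,0],[0,0,0,0,0],[0,0,0,0,0]]}}

```text
clock: 26.33
ee_pos: [463.5, 35.0, 163.1]
tcp_rot: [-0.0, 0.672, 0.741, -0.0]
wrist_force: [0.6, -0.5, -0.0]
gripper_width: 1.001
gripper_force: 0.0
```

Request:
{"fn": "send_rows", "kwargs": {"series": [[-0.0022,0.004,0,0,0],[-0.005,0.0095,0,0,0],[-0.007,0.013,0,0,0],[-0.0082,0.0155,0,0,0],[-0.0082,0.0155,0,0,0],[-0.0082,0.0155,0,0,0],[-0.0082,0.0155,0,0,0],[-0.0082,0.0155,0,0,0],[-0.0082,0.0155,0,0,0],[-0.0082,0.0155,0,0,0]]}}

```text
clock: 27.17
ee_pos: [606.4, -24.4, 162.1]
tcp_rot: [-0.0, 0.672, 0.74, -0.001]
wrist_force: [-0.8, -0.2, -0.5]
gripper_width: 1.003
gripper_force: 0.0
```

Request:
{"fn": "send_rows", "kwargs": {"series": [[-0.0082,0.0155,0,0,0],[-0.007,0.0135,0,0,0],[-0.0055,0.0105,0,0,0],[-0.004,0.008,0,0,0],[-0.002,0.0055,0,0,0],[-0.0007,0.0029,0,0,0],[0,0,0,0,0],[0,0,0,0,0]]}}

```text
clock: 27.83
ee_pos: [663.3, -44.9, 163.3]
tcp_rot: [-0.0, 0.672, 0.741, -0.0]
wrist_force: [-0.3, -0.1, 0.6]
gripper_width: 1.002
gripper_force: 0.0
```

Run:
```python
from h import *
for c in('side','top'):cv2.imwrite(f'pics/{c}4.png',optics.camera(c))
a=cv2.imread('pics/side4.png')[150:370,150:410];b=cv2.imread('pics/top4.png')[150:370,170:370]
cv2.imwrite('pics/v4.png',cv2.resize(np.hstack([a,b]),None,fx=1.7,fy=1.7,interpolation=cv2.INTER_CUBIC))
print(cr((534,90),60), tool()[0])
```

```text
[661.11849992 -43.21889163] [663.21167464 -44.69656277 163.63854555]
```

View pics/v4.png

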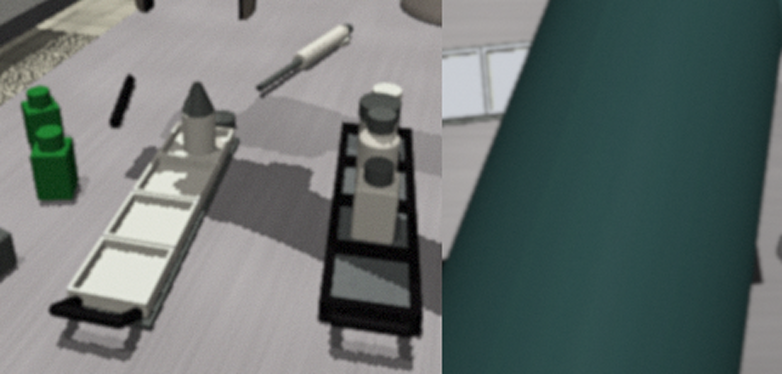

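The square stands in the second bay (view px 377,200), and the dropper is in place below the gripper (198,120). Next I grasp the dropper.

Request:
{"fn": "send_rows", "kwargs": {"series": [[0,0,0.01,0,0],[0,0,0.018,0,0],[0,0,0.022,0,0],[0,0,0.022,0,0],[0,0,0.02,0,0],[0,0,0.016,0,0],[0,0,0.012,0,0],[0,0,0.008,0,0],[0,0,0.006,0,0],[0,0,0.004,0,0]]}}

```text
clock: 28.77
ee_pos: [663.6, -45.1, 25.2]
tcp_rot: [0.0, 0.672, 0.741, 0.0]
wrist_force: [0.2, -0.5, 0.3]
gripper_width: 1.0
gripper_force: 0.0
```

Request:
{"fn": "send_rows", "kwargs": {"series": [[0,0,0,0,0],[0,0,0,0,0.3],[0,0,0,0,0.5],[0,0,0,0,0.7],[0,0,0,0,0.8],[0,0,0,0,1],[0,0,0,0,1],[0,0,0,0,1],[0,0,0,0,1],[0,0,0,0,1]]}}

```text
clock: 29.6
ee_pos: [663.6, -45.1, 25.6]
tcp_rot: [0.0, 0.672, 0.741, 0.0]
wrist_force: [-0.2, 0.3, 1.0]
gripper_width: 0.387
gripper_force: 15.0
```

Request:
{"fn": "send_rows", "kwargs": {"series": [[0,0,-0.005,0,1],[0,0,-0.01,0,1],[0,0,-0.015,0,1],[0,0,-0.02,0,1],[0,0,-0.02,0,1],[0,0,-0.02,0,1],[0,0,-0.015,0,1],[0,0,-0.01,0,1],[0,0,-0.005,0,1],[0,0,0,0,1]]}}

```text
clock: 30.43
ee_pos: [664.3, -45.1, 147.4]
tcp_rot: [0.001, 0.672, 0.741, 0.001]
wrist_force: [-0.4, 0.7, -0.6]
gripper_width: 0.389
gripper_force: 15.0
```

Request:
{"fn": "send_rows", "kwargs": {"series": [[0.0035,-0.004,0,0,1],[0.008,-0.0095,0,0,1],[0.011,-0.013,0,0,1],[0.0135,-0.0155,0,0,1],[0.0135,-0.0155,0,0,1],[0.0135,-0.0155,0,0,1],[0.0135,-0.0155,0,0,1],[0.0135,-0.0155,0,0,1],[0.0135,-0.0155,0,0,1],[0.0135,-0.0155,0,0,1]]}}

```text
clock: 31.27
ee_pos: [515.8, 58.9, 144.5]
tcp_rot: [-0.001, 0.672, 0.741, -0.001]
wrist_force: [0.5, -0.8, -1.0]
gripper_width: 0.387
gripper_force: 15.0
```

Request:
{"fn": "send_rows", "kwargs": {"series": [[0.0135,-0.0155,0,0,1],[0.012,-0.0135,0,0,1],[0.0095,-0.0105,0,0,1],[0.0075,-0.0085,0,0,1],[0.0055,-0.0065,0,0,1],[0.0024,-0.0041,0,0,1],[0,0,0,0,1],[0,0,0,0,1],[0,0,0,0,1]]}}

```text
clock: 32.02
ee_pos: [455.4, 102.3, 145.7]
tcp_rot: [0.0, 0.672, 0.74, 0.0]
wrist_force: [-0.6, 0.1, -0.8]
gripper_width: 0.385
gripper_force: 15.0
```

Request:
{"fn": "send_rows", "kwargs": {"series": [[0,0,0.005,0,1],[0,0,0.012,0,1],[0,0,0.018,0,1],[0,0,0.02,0,1],[0,0,0.02,0,1],[0,0,0.018,0,1],[0,0,0.012,0,1],[0,0,0.008,0,1],[0,0,0.004,0,1],[0,0,0.002,0,1]]}}

```text
clock: 32.85
ee_pos: [454.8, 102.4, 26.1]
tcp_rot: [-0.0, 0.672, 0.74, -0.0]
wrist_force: [0.6, 0.0, -0.9]
gripper_width: 0.389
gripper_force: 15.0
```

Request:
{"fn": "send_rows", "kwargs": {"series": [[0,0,0,0,1],[0,0,0,0,1],[0,0,0,0,0.45],[0,0,0,0,0.3],[0,0,0,0,0.15],[0,0,0,0,0],[0,0,0,0,0],[0,0,0,0,0],[0,0,-0.005,0,0],[0,0,-0.01,0,0]]}}

```text
clock: 33.68
ee_pos: [453.9, 102.5, 41.4]
tcp_rot: [-0.0, 0.672, 0.74, -0.001]
wrist_force: [-0.5, 0.7, 0.7]
gripper_width: 0.946
gripper_force: 0.0
```

Request:
{"fn": "send_rows", "kwargs": {"series": [[0,0,-0.015,0,0],[0,0,-0.02,0,0],[0,0,-0.025,0,0],[0,0,-0.025,0,0],[0,0,-0.025,0,0],[0,0,-0.025,0,0],[0,0,-0.015,0,0],[0.01,0,0,0,0],[0.02,0,0,0,0],[0.03,0,0,0,0]]}}

```text
clock: 34.52
ee_pos: [448.8, 161.6, 191.9]
tcp_rot: [0.0, 0.674, 0.739, 0.0]
wrist_force: [0.5, 0.4, 0.5]
gripper_width: 1.004
gripper_force: 0.0
```

Request:
{"fn": "send_rows", "kwargs": {"series": [[0.03,0,0,0,0],[0.03,0,0,0,0],[0.03,0,0,0,0],[0.03,0,0,0,0],[0.03,0,0,0,0],[0.03,0,0,0,0],[0.02,0,0,0,0],[0.01,0,0,0,0],[0,0,0,0,0],[0,0,0,0,0]]}}

```text
clock: 35.35
ee_pos: [428.3, 370.6, 191.0]
tcp_rot: [0.0, 0.672, 0.741, -0.001]
wrist_force: [0.5, -0.5, 0.9]
gripper_width: 0.996
gripper_force: 0.0
```

Run:
```python
from h import *
for c in('side','top'):cv2.imwrite(f'pics/{c}5.png',optics.camera(c))
a=cv2.imread('pics/side5.png')[150:370,150:410];b=cv2.imread('pics/top5.png')[150:370,150:370]
cv2.imwrite('pics/v5.png',cv2.resize(np.hstack([a,b]),None,fx=1.6,fy=1.6,interpolation=cv2.INTER_CUBIC))
for l in('jar','tall','square','dropper'):print(l,[([round(v) for v in d['xyz']],round(d['p'],2)) for d in spotter.boxes_of('top',l+'_mid')])
```

```text
jar [([483, -93, 69], 0.73)]
tall [([472, -32, 70], 0.59), ([650, 99, 11], 0.54)]
square [([466, 35, 69], 0.96), ([827, 1, 52], 0.81), ([762, 66, 56], 0.72)]
dropper [([457, 104, 66], 0.81)]
```

View pics/v5.png

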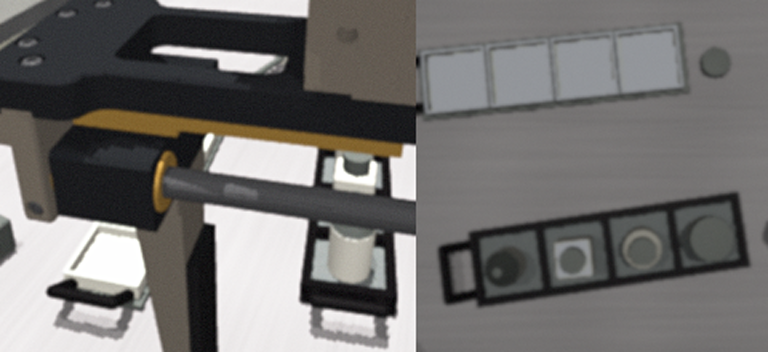

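The top view shows all four upright and centred: from the carrier's handle, dropper, square, tall, jar. The arm is clear, so I'm handing in.

```bash
python3 -c "
from cell import manip
print(manip.job_done())"
```

```text
the job is handed in; nothing more can be done
None
```

All four bottles stand upright in the carrier in reversed order (from its handle: dropper, square, tall, jar), and I handed the job in after about 35 s of robot time; the judge returned no verdict.

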